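Find the two free cells of the covered crate by feel and stow the oil bottles

ROBOT

A 6-joint arm with a two-finger parallel gripper is mounted at the origin on a cart in front of the work surface, level with it; the furniture and walls round the work are solid. World frame = base frame: x ahead of the robot, y to its left, z up, the work surface at z = 0. Lengths are in m, angles in rad, forces in N, time in s.
With the tool pointing down it reaches from about 0.375 to 0.975 m from the base axis. Payload 3.8 kg.
Tool frame: the origin (TCP) lies midway between the tips of the shut fingers; the grasp point (between the pads) lies 19 mm behind it; z points along the fingers, y is the line along which they close (so a half turn about z gives the same grasp; the last joint's range is limited). The gripper opens to 85 mm and grips with 20 to 120 N. Pads are 22 mm wide; open, the fingers measure 114 mm over their backs; the gripper's body (76 mm by 85 mm) begins 54 mm behind the grasp point. The pads swing forward as they close: fully open they stand 13 mm farther back than shut.
Start: joints at [-1.307, 0.264, 1.604, -0, 1.274, -0.037], TCP at [0.2, -0.645, 0.202] pointing down, gripper open.
Joint ranges: [-2.63, 2.63], [-0.94, 2.18], [0.31, 2.57], [-1.31, 4.45], [0, 2.66], [-2.55, 2.55]. Speed limits (rad/s): [2.57, 2.57, 3.14, 3.14, 3.14, 3.14].

INTERFACE

Orientations are given as a rotation vector (axis times angle).
In Python, from workcell import bot gives the robot as it stands.
- The arm moves only by the tool step_arm, never from a script. Its argument "motion" is a list of rows, each a list of 5 numbers: the finger opening in cm, from 0 to 8.54, then the shift along the tool's x, y, z in cm, then the turn about the tool's z in degrees. In form: [[claw, dx, dy, dz, twist], ...]. A call has 1 to 20 rows; each row is the pose to reach, as a shift and turn from the pose commanded when the call began, along the tool's axes at that moment; what a row does not reach only later rows make up. A row lasts 1/10 s, in which the tool goes at most 50 mm and 8.59 degrees, less where a joint would pass 70% of its speed; a pose out of reach is approached as far as the arm can. A call with a gripper value outside its range is refused whole. The fingers move at their own pace and stop on an object; "force" is the grip in N (left out, the last holds). Time passes only in rows, so rows that repeat a pose let the fingers close. It gives the time, the measured TCP pose, the force, the opening and the grip force at its end, in the units of the state.
- bot.read_state(): the state, without advancing time (a new reading comes with each control period).
- bot.read_camera(name): name is "scene" or "top" or "wrist"; returns (picture, depth): 480x640x3 uint8, red, green, blue; 480x640 float32, m along the optical axis (not along the pixel's ray), 0 where there is no reading.
- bot.calibration(name): a dict with "mtx" (3x3 intrinsics, pixels), "k1" (the pictures are not rectified: a ray, as slopes to the right and down, at radius r is drawn at 1 + k1 r^2 times it, then the intrinsics apply), "origin" and "orientation" of the camera in the world; the wrist camera has in their place "T_tool_cam" (4x4, takes a point from camera to tool coordinates, whose origin is the TCP and whose axes are the flange's). Camera axes: x right, y up, looking along -z (the intrinsics and any distortion apply to the point x, -y, -z); pixel columns grow to the right and rows downward; lengths in m; the calibration is good to about 2 mm. A picture is of the moment at which its call begins: read the wrist's pose just before it. calibration takes no time and is no camera call.
- bot.finish_job(): hands the job in; it is judged then, once.
The state is a dict: "time": time; "q": joint angles; "joint_vel": joint speeds; "joint_torque": joint torques, N m; "tool_pos": TCP position; "tcp_rot": TCP orientation; "wrist_force": force on the tool from outside, world axes, zero at the start; "torque": the same for the moment, N m; "width": opening from 0.0 (shut) to 1.0 (fully open); "grip_force": force on a finger pad.
Only numpy, scipy, OpenCV 4.12 (cv2) and the standard library are available. Lean on these libraries where they do the work, as an engineer would, in place of code of your own. Each camera call takes 0.05 s, during which the arm holds its last target. There are 200 camera calls.

TASK

Put the two yellow oil bottles away in the grey covered crate: stand each one upright in a cell of its own, all the way down on the cell's floor. Four of the six cells are already taken by tins hidden under the sprung flaps, so feel with a bottle or the fingertips for the two that are free. Leave the standing steel spacer tube and the loose wheel bearing on the bench where they are.

Things in the scene. Friction and masses are not known exactly. Their poses are not given: they have to be found in the camera images.
- crate: low grey steel crate, fixed to the bench, 264 x 180 mm, 66 mm high, covered top. Origin: centre of its underside; x its long axis, y its short axis, z up. Six cells, centres at x = -84, 0, 84 mm, y = -42, 42 mm. Each is a 62 mm square opening with straight walls, its floor 60 mm below the crate's top; a bottle standing in it rises 82 mm above the top
- cell1 (a point): centre of the opening at x = -84, y = -42 mm, level with the crate's top. Two bright metal sprung leaves, 30 x 59 mm each, hinged on the cell's -x and +x edges 1.5 mm below the top, shut every opening; shut leaves look the same over full and free cells
- cell2 (a point): centre of the opening at x = -84, y = +42 mm. In a free cell a bottle pushed down opens the leaves with less than about 6 N, goes to the floor, and the leaves then lie against it; pulled out, they spring shut
- cell3 (a point): centre of the opening at x = 0, y = -42 mm. Four of the cells, other ones each time, are full: a round steel tin, 53 mm in diameter and 46 mm high, stands in them, its top 14 mm below the crate's top
- cell4 (a point): centre of the opening at x = 0, y = +42 mm. Over a full cell a bottle's foot stops hard less than 15 mm below the crate's top, and so does a fingertip (less than 20 mm)
- cell5 (a point): centre of the opening at x = +84, y = -42 mm, as the others
- cell6 (a point): centre of the opening at x = +84, y = +42 mm, as the others
- bottle1_mid (a point): one yellow oil dropper bottle with a red spout, upright, 142 mm tall, 0.13 to 0.22 kg: round body 53 mm in diameter up to 85 mm, shoulder to 97 mm, red collar 24 mm in diameter from 97 to 114 mm, then a thin tapered spout. The point is on its axis half-way up, 71 mm above its foot; z runs up the bottle
- bottle2_mid (a point): the other yellow oil dropper bottle with a red spout, upright, 142 mm tall, 0.13 to 0.22 kg: round body 53 mm in diameter up to 85 mm, shoulder to 97 mm, red collar 24 mm in diameter from 97 to 114 mm, then a thin tapered spout. The point is on its axis half-way up, 71 mm above its foot; z runs up the bottle
- spacer_mid (a point): steel axle spacer tube standing on end, 25 mm diameter, 62 mm tall, loose, near the bottles; a bystander. The point is on its axis half-way up
- bearing: steel wheel bearing lying flat, 47 mm in diameter, 14 mm high, loose; a bystander. Origin at the centre of its underside
Mind the look-alikes: they are no part of the job. What is shaped like the part that bears bottle2_mid but orange is not meant. Leave any purple look-alike of the part that bears bottle1_mid alone.

How it is judged:
On the way:
1. one oil bottle stands down in a free cell (((z of bottle1_mid in the frame of crate between 0.065 and 0.084 m and x of bottle1_mid in the frame of crate between -0.105 and 0.105 m and y of bottle1_mid in the frame of crate between -0.063 and 0.063 m and angle between bottle1_mid's own z axis and vertical below 0.2 rad) or (z of bottle2_mid in the frame of crate between 0.065 and 0.084 m and x of bottle2_mid in the frame of crate between -0.105 and 0.105 m and y of bottle2_mid in the frame of crate between -0.063 and 0.063 m and angle between bottle2_mid's own z axis and vertical below 0.2 rad))), for 0.2 s.
At the end, for the whole second after the job is handed in: both oil bottles stand upright (within 0.2 rad) in two cells of the crate, each with its foot within 7 mm of the cell's floor, let go and staying there (z of bottle1_mid in the frame of crate between 0.065 and 0.084 m and x of bottle1_mid in the frame of crate between -0.105 and 0.105 m and y of bottle1_mid in the frame of crate between -0.063 and 0.063 m and angle between each of bottle1_mid, bottle2_mid's own z axis and vertical below 0.2 rad and z of bottle2_mid in the frame of crate between 0.065 and 0.084 m and x of bottle2_mid in the frame of crate between -0.105 and 0.105 m and y of bottle2_mid in the frame of crate between -0.063 and 0.063 m); the robot touches nothing.
It fails at once if the spacer tube or the bearing is shifted by more than 40 mm, or the tube is knocked over (distance of any of spacer_mid, bearing from where it was at the start of the episode above 0.04 m or angle between spacer_mid's own z axis and vertical above 0.5 rad).
It also fails if it takes over 61 s, if anything falls off the work surface, if the arm or the gripper's body presses on something with over 40 N, if the wrist force passes 120 N, or if a joint passes its speed limit or range.

## Working session

There is one attempt and no reset: what is moved stays moved. The work goes in short steps, Python scripts to look and compute and a tool call to move; the robot and the scene stay as the last step left them, time stands still between calls to the robot, and variables do not carry over. Pictures are saved under pics/ and viewed, at most 10 in all, crops included, and the job is handed in when it is done.

Besides the shell and the picture viewer there is one more tool, called after "Request:" as name(argument=value, ...) on one line, values as JSON. step_arm: Moves the arm, as the interface text tells. Its arguments: {"type":"object","properties":{"motion":{"type":"array","items":{"type":"array","items":{"type":"number"}}},"force":{"type":"number"}},"required":["motion"]}

```bash
mkdir -p pics
cat > h.py <<'E'
import numpy as np, cv2
from scipy.spatial.transform import Rotation as R
from workcell import bot
def cloud(name):
    s=bot.read_state(); img,d=bot.read_camera(name); c=bot.calibration(name)
    K=np.array(c["mtx"]); v,u=np.mgrid[0:480,0:640]
    dist=np.array([c["k1"],0,0,0,0.])
    p=cv2.undistortPoints(np.stack([u,v],-1).reshape(-1,1,2).astype(float),K,dist).reshape(480,640,2)
    P=np.stack([p[...,0]*d,-p[...,1]*d,-d],-1)
    if "T_tool_cam" in c:
        T=np.array(c["T_tool_cam"]); P=P@T[:3,:3].T+T[:3,3]
        Rm=R.from_rotvec(s["tcp_rot"]).as_matrix(); o=np.array(s["tool_pos"])
    else:
        o=np.array(c["origin"]); q=np.array(c["orientation"])
        Rm=q if q.shape==(3,3) else R.from_rotvec(q).as_matrix() if q.size==3 else R.from_quat(q).as_matrix()
    P=P@Rm.T+o; P[d==0]=np.nan
    return img,P
E
python3 - <<'E'
from h import *
print(bot.read_state()); print(bot.calibration("top")); print(bot.calibration("wrist"))
for n in("top","scene"):
    img,P=cloud(n); np.savez(n,img=img,P=P); cv2.imwrite(f"pics/{n}.png",img[...,::-1])
    print(n,P[240,320],P[100,320],P[400,320])
E
```

```text
{'time': 0.0, 'q': array([-1.30689392e+00,  2.64750061e-01,  1.60536385e+00,  4.13363147e-05,
        1.27368209e+00, -3.68842391e-02]), 'joint_vel': array([-5.04561811e-04,  2.03554734e-04, -6.21925952e-04,  1.26865355e-06,
       -2.00783003e-03, -1.36760848e-03]), 'joint_torque': array([ 1.03017781e-03, -5.15099931e+01, -3.67312181e+01,  5.97114354e-05,
        1.29013887e-02, -8.27006890e-07]), 'tool_pos': array([ 0.19980135, -0.6439306 ,  0.20036965]), 'tcp_rot': array([-3.10396501e+00, -4.70347967e-01,  3.30117316e-04]), 'wrist_force': array([-0.19174228,  0.24866246, -0.23071962]), 'torque': array([-0.01798106,  0.0225154 ,  0.01802262]), 'grip_force': 0.0, 'width': 0.9969137273001527}
{'mtx': array([[580.70831174,   0.        , 312.55496667],
       [  0.        , 580.70831174, 247.80392884],
       [  0.        ,   0.        ,   1.        ]]), 'k1': -0.08966880374090173, 'origin': array([0.42130497, 0.33760799, 1.22801196]), 'orientation': array([ 0.04964534, -0.05770907, -1.54242952])}
{'mtx': array([[405.27606594,   0.        , 317.04311541],
       [  0.        , 405.27606594, 230.945975  ],
       [  0.        ,   0.        ,   1.        ]]), 'k1': -0.015176062844552612, 'T_tool_cam': array([[-2.38480087e-04,  9.46054339e-01,  3.24007917e-01,
         8.35881206e-02],
       [ 9.99999881e-01,  3.63876724e-04, -3.26433678e-04,
         3.41569702e-04],
       [-4.26722937e-04,  3.24007800e-01, -9.46054313e-01,
        -1.72399405e-01],
       [ 0.00000000e+00,  0.00000000e+00,  0.00000000e+00,
         1.00000000e+00]])}
top [ 0.52302454  0.31705798 -0.0027683 ] [0.68769247 0.32942584 0.42299702] [ 0.03461293  0.28890642 -0.79588846]
scene [0.47269578 0.41110495 0.13968688] [ 1.13080443 -0.72193136  0.06336252] [ 0.41293213  0.53816275 -0.20637872]
```

View pics/top.png

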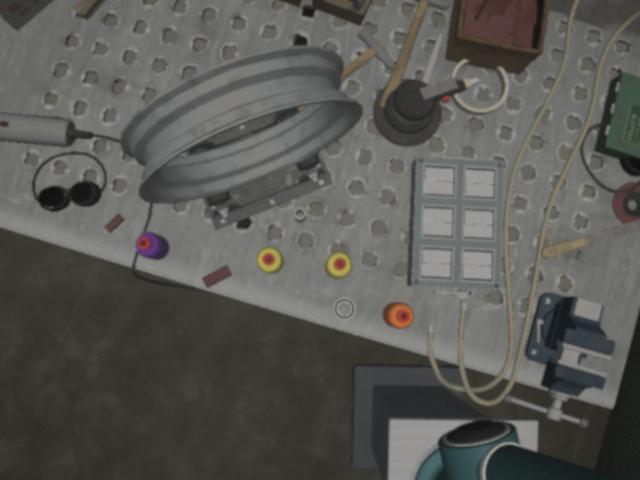

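View pics/scene.png

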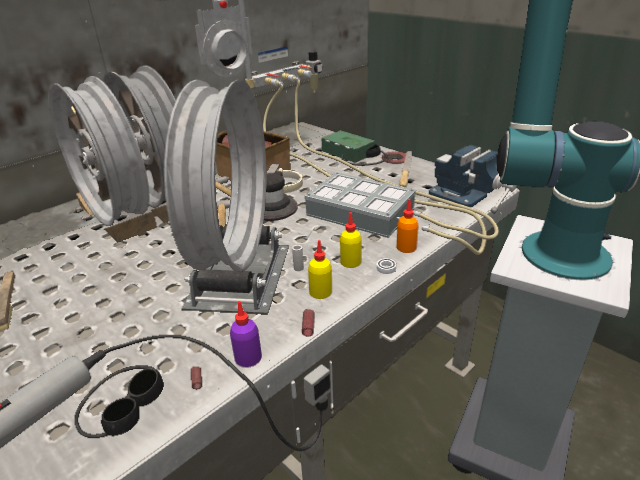

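The top picture shows the yellow bottles at (270,260) and (338,265), the spacer at (300,213), the bearing at (344,308), the orange look-alike at (398,315), and the crate centred near (457,222). The scene view agrees, and a tall wheel rim stands behind the bottles.

Run:
```python
from h import *
for n in("top","scene"):
    z=np.load(n+".npz"); img,P=z["img"],z["P"]; hsv=cv2.cvtColor(img,cv2.COLOR_RGB2HSV)
    m=cv2.inRange(hsv,(24,120,60),(34,255,255)); k,l,st,c=cv2.connectedComponentsWithStats(m)
    for i in range(1,k):
        if st[i,4]>60:
            q=P[l==i]; q=q[np.isfinite(q).all(1)]; print(n,"yellow",st[i,4],c[i].round(), np.median(q,0).round(4),q.min(0).round(3),q.max(0).round(3))
    if n=="top":
        # red collars
        for (u,v) in((270,260),(338,265),(398,315)):
            w=P[v-18:v+19,u-18:u+19].reshape(-1,3); w=w[w[:,2]>.06]; b=w[w[:,2]<.1]
            print("bot",w.mean(0).round(4),(b.min(0)+b.max(0))/2, w[:,2].max(), [cv2.minEnclosingCircle(b[:,:2].astype(np.float32))])
        w=P[200:226,288:313].reshape(-1,3); w=w[w[:,2]>.045]; print("spacer",len(w),w.mean(0))
        w=P[296:321,332:357].reshape(-1,3); w=w[w[:,2]>.008]; print("bearing",len(w),w.mean(0))
        s=P[150:300,400:512].reshape(-1,3); s=s[(s[:,2]>.052)&(s[:,2]<.08)]
        # largest cluster via mask
        M=((P[...,2]>.05)&(P[...,2]<.08)).astype(np.uint8); M[:, :400]=0
        M=cv2.morphologyEx(M,cv2.MORPH_OPEN,np.ones((5,5)))
        k,l,st,c=cv2.connectedComponentsWithStats(M); i=l[222,457]; print(st[i])
        q=P[l==i]; print("crate",cv2.minAreaRect((q[:,:2]*1000).astype(np.float32)),np.median(q,0))
        x,y=P[...,0],P[...,1]
        for nm,a in(("table z",P[230:250,310:330,2]),):print(nm,np.nanmedian(a))
        # tall things near
        for u0 in range(200,520,20):
            print(u0,[round(float(np.nanmax(P[v0:v0+20,u0:u0+20,2])),2) for v0 in range(60,340,20)])
```

```text
top yellow 281 [270. 260.] [0.4717 0.4137 0.0845] [0.452 0.396 0.071] [0.497 0.44  0.092]
top yellow 292 [338. 265.] [0.465  0.2842 0.0841] [0.446 0.258 0.072] [0.492 0.303 0.093]
bot [0.4747 0.4173 0.0886] [0.47518523 0.41902761 0.07812511] 0.14331228569451282 [((0.4757174849510193, 0.4189331531524658), 0.026667535305023193)]
bot [0.4686 0.2812 0.0884] [0.46998115 0.28008796 0.07836898] 0.14321330553217604 [((0.4697127640247345, 0.28020140528678894), 0.026478245854377747)]
bot [0.3722 0.1582 0.0881] [0.37180202 0.15480556 0.08032581] 0.14289135289770916 [((0.3714165985584259, 0.1544652134180069), 0.027070775628089905)]
spacer 83 [0.57175164 0.36160282 0.05919106]
bearing 278 [0.38057968 0.26333093 0.01268843]
[  411   157    93   134 11341]
crate ((561.3797607421875, 38.32262420654297), (183.31007385253906, 266.77459716796875), 88.454345703125) [0.55871321 0.04011916 0.06395518]
table z -0.0027063689227362353
200 [0.46, 0.45, 0.45, 0.46, 0.45, 0.14, 0.14, 0.08, 0.01, 0.0, 0.03, 0.03, -0.79, -0.78]
220 [0.46, 0.45, 0.45, 0.46, 0.11, 0.12, 0.1, 0.08, 0.02, 0.0, 0.03, 0.01, -0.78, -0.7
[... 809 characters left out ...]
, 0.07, 0.07, 0.07, 0.07, 0.07, 0.07, 0.07, 0.07, 0.0, 0.04]
440 [0.11, 0.11, 0.07, 0.01, 0.07, 0.07, 0.07, 0.07, 0.07, 0.07, 0.07, 0.07, 0.02, 0.02]
460 [0.07, 0.08, 0.03, 0.0, 0.07, 0.07, 0.07, 0.07, 0.07, 0.07, 0.07, 0.07, 0.04, 0.03]
480 [0.06, 0.01, 0.03, 0.01, 0.0, 0.07, 0.07, 0.07, 0.07, 0.07, 0.07, 0.07, 0.01, 0.0]
500 [0.07, 0.03, 0.03, 0.0, 0.01, 0.07, 0.07, 0.07, 0.07, 0.07, 0.07, 0.07, 0.02, 0.02]
scene yellow 729 [350. 249.] [0.458  0.2961 0.054 ] [ 0.44   0.148 -0.094] [0.561 0.307 0.094]
scene yellow 839 [320. 278.] [0.4625 0.4344 0.0555] [0.445 0.397 0.002] [0.496 0.447 0.095]
scene yellow 183 [436. 285.] [ 0.3093  0.0396 -0.1778] [ 0.295 -0.006 -0.201] [ 0.323  0.086 -0.155]
```

```bash
cat >> h.py <<'E'
C=np.array([.5614,.0383]); YAW=np.radians(-1.55)
def cell(i):
    x=(-84,0,84)[(i-1)//2]/1e3; y=(-42,42)[(i-1)%2]/1e3
    c,s=np.cos(YAW),np.sin(YAW); return C+[c*x-s*y,s*x+c*y]
def go(x,y,z,yaw=88.45,src=None):
    s=bot.read_state(); Rm=R.from_rotvec(s["tcp_rot"]).as_matrix()
    d=Rm.T@(np.array([x,y,z])-s["tool_pos"])*100
    y0=np.degrees(np.arctan2(Rm[1,0],Rm[0,0])); tw=-((yaw-y0+180)%360-180)
    print("move",d.round(2),"twist",round(tw,1),"| t",round(s["time"],2),"pos",s["tool_pos"].round(4),"F",s["wrist_force"].round(1),"w",round(s["width"],3))
E
python3 - <<'E'
from h import *
for i in range(1,7):print(i,cell(i).round(4))
go(*cell(2),.25)
z=np.load("top.npz")["P"]
print("vise/hose max z",np.nanmax(z[290:420,430:610,2]), np.nanmedian(z[340,570],0))
E
```

```text
1 [ 0.4763 -0.0014]
2 [0.4786 0.0826]
3 [ 0.5603 -0.0037]
4 [0.5625 0.0803]
5 [ 0.6442 -0.006 ]
6 [0.6465 0.078 ]
move [ 48.15 -61.14  -4.82] twist -71.2 | t 0.1 pos [ 0.1998 -0.644   0.2005] F [-0.4 -1.1  0.6] w 0.999
vise/hose max z 0.15499861223943068 0.1471313098875071
```

Request:
step_arm(motion=[[0, 0, 0, -4.8, 0], [0, 48.1, -61.1, -4.8, -71], [0, 48.1, -61.1, -4.8, -71], [0, 48.1, -61.1, -4.8, -71], [0, 48.1, -61.1, -4.8, -71], [0, 48.1, -61.1, -4.8, -71], [0, 48.1, -61.1, -4.8, -71], [0, 48.1, -61.1, -4.8, -71], [0, 48.1, -61.1, -4.8, -71], [0, 48.1, -61.1, -4.8, -71], [0, 48.1, -61.1, -4.8, -71], [0, 48.1, -61.1, -4.8, -71], [0, 48.1, -61.1, -4.8, -71], [0, 48.1, -61.1, -4.8, -71], [0, 48.1, -61.1, -4.8, -71], [0, 48.1, -61.1, -4.8, -71], [0, 48.1, -61.1, -4.8, -71], [0, 48.1, -61.1, -4.8, -71], [0, 48.1, -61.1, -4.8, -71], [0, 48.1, -61.1, -4.8, -71]])

```text
time: 2.1
tool_pos: [0.4778, 0.0806, 0.2493]
tcp_rot: [-2.256, -2.186, 0.002]
wrist_force: [-0.0, 0.6, 0.2]
width: -0.001
grip_force: 0.0
```

Run:
```python
from h import *
go(*cell(2),.1)
img,P=cloud("wrist"); np.savez("w1",img=img,P=P); cv2.imwrite("pics/w1.png",img[...,::-1])
M=((P[...,2]>.05)&(P[...,2]<.085)).astype(np.uint8)
M=cv2.morphologyEx(M,cv2.MORPH_OPEN,np.ones((5,5)))
k,l,st,c=cv2.connectedComponentsWithStats(M); i=1+st[1:,4].argmax(); q=P[l==i]; print(st[i],cv2.minAreaRect((q[:,:2]*1000).astype(np.float32)),np.median(q,0))
```

```text
move [ 0.21  0.08 14.93] twist -0.2 | t 2.1 pos [0.4778 0.0806 0.2493] F [-0.   0.6  0.2] w -0.001
[  261   132   306   187 50815] ((560.9232177734375, 36.203269958496094), (183.05987548828125, 266.27490234375), 88.77776336669922) [0.56418065 0.04967111 0.06557285]
```

View pics/w1.png

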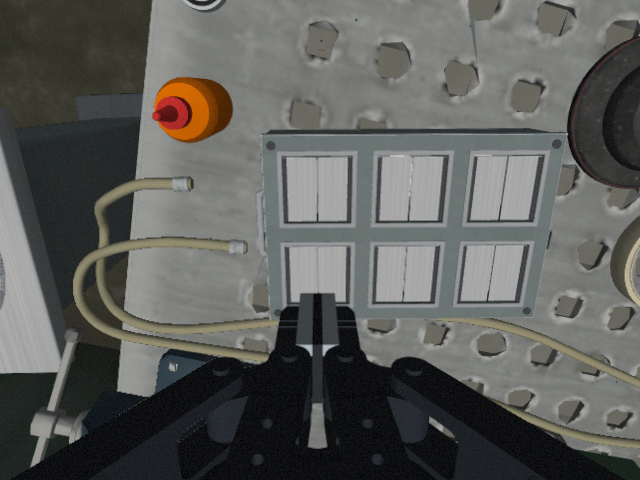

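The wrist view shows the whole crate with all leaves shut. The corners are near (262,135), (567,135), (535,318) and (268,318). The two crate estimates agree to 2 mm. Now I'll probe cell 2 with the shut fingertips.

Request:
step_arm(motion=[[0, 0.1, 0.1, 5, 0], [0, 0.1, 0.1, 10, 0], [0, 0.1, 0.1, 15, 0], [0, 0.1, 0.1, 18, 0], [0, 0.1, 0.1, 19, 0], [0, 0.1, 0.1, 19.5, 0], [0, 0.1, 0.1, 19.9, 0], [0, 0.1, 0.1, 20.1, 0], [0, 0.1, 0.1, 20.1, 0]])

```text
time: 3.05
tool_pos: [0.4808, 0.0824, 0.0501]
tcp_rot: [2.254, 2.186, 0.003]
wrist_force: [-0.7, -0.3, 0.7]
width: 0.001
grip_force: 0.0
```

Request:
step_arm(motion=[[0, 0, 0, 0.3, 0], [0, 0, 0, 0.6, 0], [0, 0, 0, 0.8, 0], [0, 0, 0, 0.8, 0]])

```text
time: 3.45
tool_pos: [0.479, 0.0824, 0.0403]
tcp_rot: [-2.255, -2.187, 0.001]
wrist_force: [1.1, 0.7, -1.0]
width: -0.002
grip_force: 0.0
```

Cell 2 is free: the fingertips went 26 mm down with no force. Next is cell 4.

Request:
step_arm(motion=[[0, 0, 0, -5, 0], [0, 0, 8.4, -5, 0], [0, 0, 8.4, -5, 0], [0, 0, 8.4, -5, 0], [0, 0, 8.4, -2.5, 0], [0, 0, 8.4, -1.8, 0], [0, 0, 8.4, -1.4, 0], [0, 0, 8.4, -1.1, 0], [0, 0, 8.4, -0.9, 0], [0, 0, 8.4, -0.8, 0], [0, 0, 8.4, -0.8, 0]])

```text
time: 4.55
tool_pos: [0.5636, 0.0798, 0.0491]
tcp_rot: [2.255, 2.187, 0.001]
wrist_force: [-0.1, 0.6, -0.1]
width: -0.003
grip_force: 0.0
```

Request:
step_arm(motion=[[0, 0, 0, 0.2, 0], [0, 0, 0, 0.4, 0], [0, 0, 0, 0.6, 0], [0, 0, 0, 0.8, 0], [0, 0, 0, 0.8, 0]])

```text
time: 5.05
tool_pos: [0.563, 0.0797, 0.0402]
tcp_rot: [-2.255, -2.187, 0.001]
wrist_force: [-0.0, -0.1, 0.5]
width: -0.003
grip_force: 0.0
```

Request:
step_arm(motion=[[0, 0, 0, 0.4, 0], [0, 0, 0, 0.8, 0], [0, 0, 0, 1.2, 0], [0, 0, 0, 1.5, 0], [0, 0, 0, 1.5, 0]])

```text
time: 5.55
tool_pos: [0.5628, 0.0797, 0.0249]
tcp_rot: [-2.255, -2.186, 0.001]
wrist_force: [-0.5, -0.1, 1.2]
width: 0.001
grip_force: 0.2
```

Run:
```python
from h import *
go(.4697,.2802,.2)
img,P=cloud("wrist"); cv2.imwrite("pics/w2.png",img[...,::-1])
```

```text
move [ 19.75  -9.95 -17.5 ] twist -0.2 | t 5.55 pos [0.5628 0.0797 0.0249] F [-0.5 -0.1  1.2] w 0.001
```

View pics/w2.png

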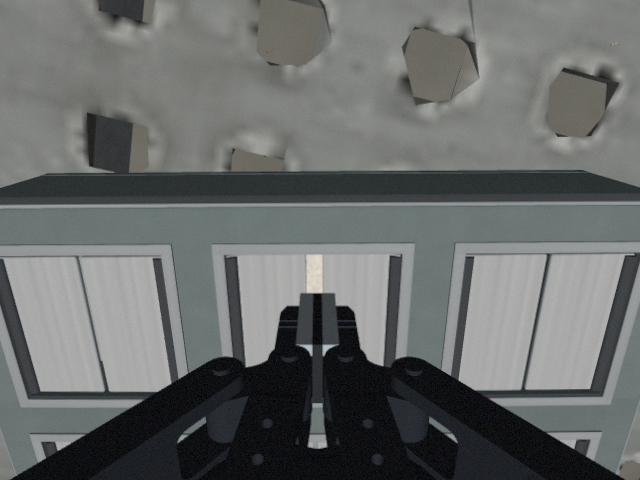

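Cell 4 is also free: the fingertips are 41 mm below the top at the middle of its opening, around (317,290), with no force. I'll go up and over to bottle A.

Request:
step_arm(motion=[[0, 0, 0, -5, 0], [0, 0, 0, -10, 0], [5.5, 0, 0, -15, 0], [5.5, 0, 0, -20, 0], [5.5, 19.75, -9.95, -19.5, 0], [5.5, 19.75, -9.95, -19.5, 0], [5.5, 19.75, -9.95, -19.5, 0], [5.5, 19.75, -9.95, -19.5, 0], [5.5, 19.75, -9.95, -19.5, 0], [5.5, 19.75, -9.95, -19.5, 0], [5.5, 19.75, -9.95, -19.5, 0]])

```text
time: 6.7
tool_pos: [0.4699, 0.2803, 0.2208]
tcp_rot: [2.253, 2.188, -0.0]
wrist_force: [0.5, -0.4, 0.8]
width: 0.644
grip_force: 0.0
```

```bash
cat >> h.py <<'E'
def bottles(P,img):
    hsv=cv2.cvtColor(img,cv2.COLOR_RGB2HSV)
    m=cv2.inRange(hsv,(22,110,40),(34,255,255)); k,l,st,c=cv2.connectedComponentsWithStats(m)
    for i in range(1,k):
        if st[i,4]>300:
            b=P[l==i]; b=b[np.isfinite(b).all(1)]; b=b[(b[:,2]>.03)&(b[:,2]<.1)]
            A=np.c_[b[:,:2],np.ones(len(b))]
            # body/shoulder top: slice 75..86 mm cylinder
            s=b[(b[:,2]>.03)&(b[:,2]<.083)]
            if len(s)<20: continue
            from scipy.optimize import least_squares
            f=least_squares(lambda p:np.hypot(*(s[:,:2]-p).T)-.0265,b[:,:2].mean(0),loss="soft_l1",f_scale=.001)
            print("bottle px",c[i].round(),"axis",f.x.round(4),"n",len(s),"encl",cv2.minEnclosingCircle(b[b[:,2]>.06][:,:2].astype(np.float32)),"z",np.percentile(b[:,2],98).round(4))
E
python3 - <<'E'
from h import *
img,P=cloud("wrist"); cv2.imwrite("pics/w3.png",img[...,::-1]); bottles(P,img)
print("table",np.nanmedian(P[40:100,300:340,2]))
go(.4697,.2802,.093)
E
```

```text
bottle px [318.  30.] axis [0.4751 0.4185] n 1017 encl ((0.47486695647239685, 0.4158797860145569), 0.02629968710243702) z 0.0906
bottle px [316. 190.] axis [0.4696 0.2772] n 1143 encl ((0.4695148468017578, 0.27889180183410645), 0.026287199929356575) z 0.0915
table -6.326420838342894e-05
move [ 0.05 -0.06 12.77] twist -0.2 | t 6.75 pos [0.4702 0.2797 0.2207] F [-0.2 -0.6 -0.7] w 0.644
```

View pics/w3.png

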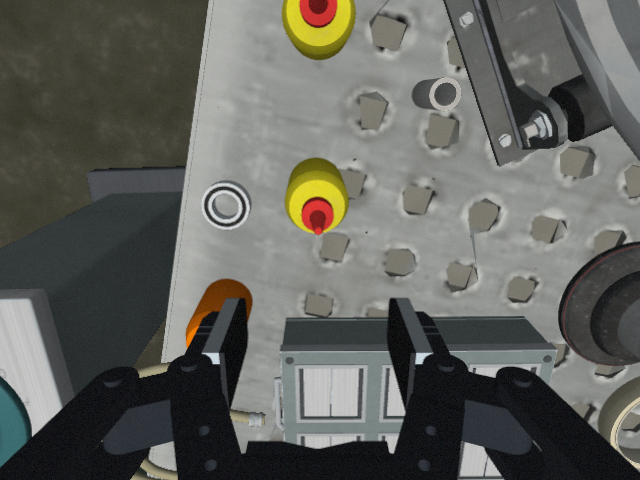

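The wrist view shows bottle A at (316,200), the spacer at (437,95) and the bearing at (226,205), all clear of the fingers. I'll descend and grip the collar.

Request:
step_arm(motion=[[5.5, -0.1, 0, 5, 0], [5.5, -0.1, 0, 10, 0], [5.5, -0.1, 0, 12, 0], [5.5, -0.1, 0, 12.7, 0], [5.5, -0.1, 0, 12.7, 0], [1.5, -0.1, 0, 12.7, 0], [1.5, -0.1, 0, 12.7, 0], [1.5, -0.1, 0, 12.7, 0], [1.5, -0.1, 0, 12.7, 0], [1.5, -0.1, 0, 12.7, 0], [1.5, -0.1, 0, 12.7, 0]], force=45)

```text
time: 7.85
tool_pos: [0.47, 0.2794, 0.0939]
tcp_rot: [2.255, 2.187, 0.001]
wrist_force: [-0.3, -0.2, -0.3]
width: 0.175
grip_force: 0.0
```

Run:
```python
from h import *
go(.4697,.2792,.3)
img,P=cloud("wrist"); cv2.imwrite("pics/w4.png",img[...,::-1])
```

```text
move [-1.000e-02 -2.000e-02 -2.061e+01] twist -0.2 | t 7.85 pos [0.47   0.2794 0.0939] F [-0.3 -0.2 -0.3] w 0.175
```

View pics/w4.png

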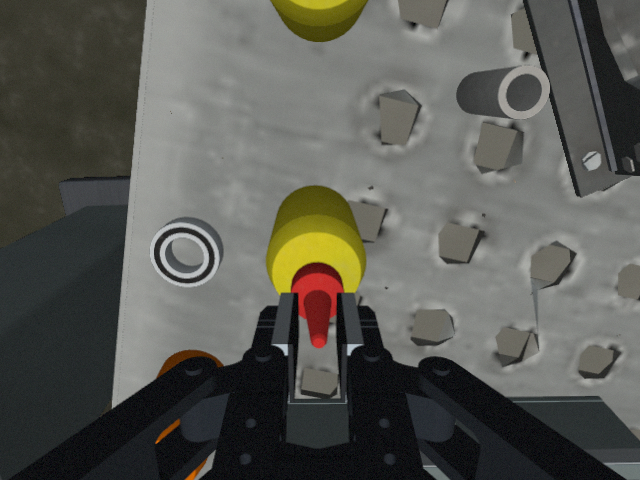

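Run:
```python
from h import *
s=bot.read_state(); Rm=R.from_rotvec(s["tcp_rot"]).as_matrix()
img,P=cloud("wrist"); T=(P-s["tool_pos"])@Rm*1000
for v in (270,280,288,296,300,310,320,335,350,380,396): print(v,[(u,*T[v,u].round(0)) for u in (285,293,318,343)])
bottles(P,img)
w1=np.load("w1.npz"); q=w1["P"]; t=(q-np.array([.4778,.0806,.2493]))@Rm*1000
for v in (285,290,294,298,310,340,350,380): print(v,t[v,308].round(0),t[v,318].round(0),t[v,328].round(0))
```

```text
270 [(285, np.float64(3.0), np.float64(-15.0), np.float64(5.0)), (293, np.float64(3.0), np.float64(-11.0), np.float64(3.0)), (318, np.float64(11.0), np.float64(1.0), np.float64(-13.0)), (343, np.float64(4.0), np.float64(13.0), np.float64(3.0))]
280 [(285, np.float64(-2.0), np.float64(-15.0), np.float64(4.0)), (293, np.float64(3.0), np.float64(-11.0), np.float64(-7.0)), (318, np.float64(7.0), np.float64(1.0), np.float64(-16.0)), (343, np.float64(-2.0), np.float64(13.0), np.float64(3.0))]
288 [(285, np.float64(-8.0), np.float64(-15.0), np.float64(7.0)), (293, np.float64(3.0), np.float64(-10.0), np.float64(-15.0)), (318, np.float64(5.0), np.float64(1.0), np.float64(-18.0)), (343, np.float64(2.0), np.float64(12.0), np.float64(-13.0))]
296 [(285, np.float64(11.0), np.float64(-12.0), np.float64(-36.0)), (293, np.float64(11.0), np.float64(-9.0), np.float64(-37.0)), (318, np.float64(3.0), np.float64(1.0), np.float64(-22.0)), (343, np.float64(11.0), np.float64(10.0), np.float64(-37.0))]
300 [(285, np.float64(11.0), np.float64(-11.0), np.float64(-40.0)), (293, np.float64(11.0), np.float64(-9.0
[... 1661 characters left out ...]
[319.  17.] axis [0.4752 0.4179] n 2121 encl ((0.4748508930206299, 0.40028226375579834), 0.020845403894782066) z 0.0857
bottle px [315. 238.] axis [0.4695 0.2772] n 3359 encl ((0.4692014753818512, 0.2795918583869934), 0.026393676176667213) z 0.0917
285 [-95.  -9. 184.] [-101.    1.  196.] [-95.  11. 185.]
290 [-101.   -9.  185.] [-107.    1.  197.] [-101.   11.  186.]
294 [ 11.  -3. -35.] [ 11.   1. -35.] [ 11.   5. -34.]
298 [ 10.  -3. -38.] [ 11.   1. -38.] [ 11.   4. -38.]
310 [ 11.  -3. -47.] [ 11.   1. -47.] [ 11.   4. -47.]
340 [ 11.  -2. -65.] [ 11.   1. -65.] [ 11.   4. -65.]
350 [ 12.  -2. -72.] [  9.   1. -67.] [ 12.   4. -72.]
380 [  9.  -2. -82.] [ -2.   1. -67.] [ 11.   3. -84.]
```

Width 0.175 means the fingers closed on nothing. Depth shows the visible fingertips about 35 mm behind the stated TCP. That also explains why the probes felt no force: the tips only just entered the leaves, so those two results don't count. I'll work with this measured offset: open, go down 3.1 cm more and grip the collar.

Request:
step_arm(motion=[[5.5, -0.1, 0, 0, 0], [5.5, -0.1, 0, 0, 0], [5.5, -0.1, 0, 0, 0], [5.5, -0.1, 0, 0, 0], [5.5, -0.1, 0, 1, 0], [5.5, -0.1, 0, 2, 0], [5.5, -0.1, 0, 2.6, 0], [5.5, -0.1, 0, 3.1, 0], [5.5, -0.1, 0, 3.1, 0], [1.8, -0.1, 0, 3.1, 0], [1.8, -0.1, 0, 3.1, 0], [1.8, -0.1, 0, 3.1, 0], [1.8, -0.1, 0, 3.1, 0], [1.8, -0.1, 0, 3.1, 0], [1.8, -0.1, 0, 3.1, 0]], force=45)

```text
time: 9.45
tool_pos: [0.4703, 0.2785, 0.0633]
tcp_rot: [2.255, 2.187, 0.001]
wrist_force: [-0.7, -0.4, 4.7]
width: 0.248
grip_force: 43.6
```

```bash
sed -i 's/^C=.*/C=np.array([.561,.037]); YAW=np.radians(-1.35)/' h.py
python3 - <<'E'
from h import *
for i in (2,4,1,6,3,5): go(*cell(i),.145)
E
```

```text
move [-19.71   1.39  -8.18] twist -0.2 | t 9.45 pos [0.4703 0.2785 0.0633] F [-0.7 -0.4  4.7] w 0.248
move [-19.65   9.79  -8.17] twist -0.2 | t 9.45 pos [0.4703 0.2785 0.0633] F [-0.7 -0.4  4.7] w 0.248
move [-28.11   1.45  -8.18] twist -0.2 | t 9.45 pos [0.4703 0.2785 0.0633] F [-0.7 -0.4  4.7] w 0.248
move [-19.59  18.19  -8.17] twist -0.2 | t 9.45 pos [0.4703 0.2785 0.0633] F [-0.7 -0.4  4.7] w 0.248
move [-28.05   9.85  -8.18] twist -0.2 | t 9.45 pos [0.4703 0.2785 0.0633] F [-0.7 -0.4  4.7] w 0.248
move [-27.99  18.25  -8.17] twist -0.2 | t 9.45 pos [0.4703 0.2785 0.0633] F [-0.7 -0.4  4.7] w 0.248
```

Request:
step_arm(motion=[[1.8, 0, 0, -3, 0], [1.8, 0, 0, -8, 0], [1.8, 0, 0, -12, 0], [1.8, -5, 0.4, -12, 0], [1.8, -10, 0.7, -12, 0], [1.8, -15, 1.1, -12, 0], [1.8, -19.7, 1.4, -12, 0], [1.8, -19.7, 1.4, -12, 0], [1.8, -19.7, 1.4, -11, 0], [1.8, -19.7, 1.4, -9, 0], [1.8, -19.7, 1.4, -7.5, 0], [1.8, -19.7, 1.4, -6.6, 0], [1.8, -19.7, 1.4, -6, 0], [1.8, -19.7, 1.4, -5.6, 0], [1.8, -19.7, 1.4, -5.3, 0], [1.8, -19.7, 1.4, -5.1, 0], [1.8, -19.7, 1.4, -5.0, 0], [1.8, -19.7, 1.4, -5, 0]])

```text
time: 11.25
tool_pos: [0.4812, 0.0835, 0.1233]
tcp_rot: [2.252, 2.187, 0.01]
wrist_force: [-19.2, -0.0, 53.7]
width: 0.249
grip_force: 62.0
```

Cell 2 stopped hard with the foot about 6 mm below the top and 54 N, so it is full. I'll try cell 4 more gently.

Request:
step_arm(motion=[[1.8, 0, 0, -2, 0], [1.8, 0, 0, -4, 0], [1.8, 0, 4.2, -4, 0], [1.8, 0, 8.4, -4, 0], [1.8, 0, 8.4, -4, 0], [1.8, 0, 8.4, -2.5, 0], [1.8, 0, 8.4, -1.7, 0], [1.8, 0, 8.4, -1.2, 0], [1.8, 0, 8.4, -0.8, 0], [1.8, 0, 8.4, -0.5, 0], [1.8, 0, 8.4, -0.5, 0]])

```text
time: 12.35
tool_pos: [0.5614, 0.0783, 0.1175]
tcp_rot: [-2.255, -2.187, 0.0]
wrist_force: [0.8, -0.4, -1.6]
width: 0.245
grip_force: 46.6
```

Request:
step_arm(motion=[[1.8, 0, 0, 0.3, 0], [1.8, 0, 0, 0.6, 0], [1.8, 0, 0, 0.9, 0], [1.8, 0, 0, 1.2, 0], [1.8, 0, 0, 1.2, 0]])

```text
time: 12.85
tool_pos: [0.5612, 0.0782, 0.1048]
tcp_rot: [-2.255, -2.186, 0.002]
wrist_force: [-0.4, -0.7, -1.9]
width: 0.251
grip_force: 46.6
```

Request:
step_arm(motion=[[1.8, 0, 0, 0.5, 0], [1.8, 0, 0, 1, 0], [1.8, 0, 0, 1.5, 0], [1.8, 0, 0, 2, 0], [1.8, 0, 0, 2.5, 0], [1.8, 0, 0, 2.8, 0], [1.8, 0, 0, 2.8, 0]])

```text
time: 13.55
tool_pos: [0.5612, 0.0783, 0.0769]
tcp_rot: [-2.255, -2.186, 0.002]
wrist_force: [-0.2, -0.2, -2.1]
width: 0.25
grip_force: 46.6
```

Run:
```python
from h import *
s=bot.read_state(); Rm=R.from_rotvec(s["tcp_rot"]).as_matrix()
img,P=cloud("wrist"); cv2.imwrite("pics/w5.png",img[...,::-1]); bottles(P,img); go(*cell(4),.069)
```

```text
bottle px [316. 257.] axis [0.5612 0.0771] n 2313 encl ((0.558234453201294, 0.07518500089645386), 0.030465276911854744) z 0.0997
move [0.07 0.05 0.82] twist -0.2 | t 13.6 pos [0.5614 0.0783 0.0772] F [-0.  -0.4 -2.4] w 0.249
```

View pics/w5.png

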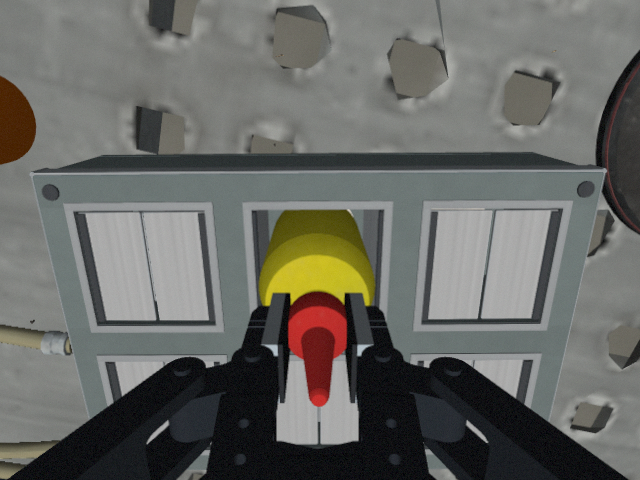

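The bottle at (316,260) is going down cell 4 with no resistance, so cell 4 really is free. Now down to the floor.

Request:
step_arm(motion=[[1.8, 0, 0, 0.4, 0], [1.8, 0, 0, 0.7, 0], [1.8, 0, 0, 0.9, 0], [1.8, 0, 0, 0.9, 0]])

```text
time: 14.0
tool_pos: [0.5623, 0.0782, 0.0696]
tcp_rot: [2.255, 2.187, 0.001]
wrist_force: [-1.6, -0.6, 4.1]
width: 0.245
grip_force: 47.8
```

Request:
step_arm(motion=[[5, 0, 0, 0, 0], [5, 0, 0, 0, 0], [5, 0, 0, 0, 0], [5, 0, 0, 0, 0], [5, 0, 0, -4, 0], [5, 0, 0, -8, 0], [5, 0, 0, -12, 0]])

```text
time: 14.7
tool_pos: [0.5613, 0.0783, 0.1894]
tcp_rot: [-2.255, -2.186, 0.001]
wrist_force: [1.2, 0.4, 0.6]
width: 0.588
grip_force: 0.0
```

Run:
```python
from h import *
img,P=cloud("wrist"); bottles(P,img); go(.4755,.419,.19)
```

```text
bottle px [318. 202.] axis [0.5625 0.0758] n 1216 encl ((0.5625560283660889, 0.07313169538974762), 0.029955292120575905) z 0.0971
move [ 33.72 -10.11   0.76] twist -0.2 | t 14.75 pos [0.5661 0.0788 0.1982] F [2.2 0.3 4.8] w 0.586
```

Request:
step_arm(motion=[[5.5, 5, -1.4, 0, 0], [5.5, 10, -2.8, 0, 0], [5.5, 15, -4.2, 0, 0], [5.5, 20, -5.6, 0, 0], [5.5, 25, -7, 0, 0], [5.5, 30, -8.4, 0, 0], [5.5, 33.8, -9.5, 0, 0], [5.5, 33.8, -9.5, 0, 0], [5.5, 33.8, -9.5, 0, 0]])

```text
time: 15.65
tool_pos: [0.4765, 0.4201, 0.1881]
tcp_rot: [2.252, 2.19, -0.001]
wrist_force: [-0.3, -0.7, 0.2]
width: 0.64
grip_force: 0.0
```

Run:
```python
from h import *
img,P=cloud("wrist"); bottles(P,img); go(.4755,.419,.062); go(.4755,.419,.062)
```

```text
bottle px [316. 200.] axis [0.4754 0.4159] n 1464 encl ((0.4747079610824585, 0.41831105947494507), 0.026410188525915146) z 0.0915
move [ 0.03 -0.14 12.61] twist -0.1 | t 15.7 pos [0.477  0.4188 0.1881] F [-0.2 -1.6 -0.5] w 0.651
move [ 0.03 -0.14 12.61] twist -0.1 | t 15.7 pos [0.477  0.4188 0.1881] F [-0.2 -1.6 -0.5] w 0.651
```

Request:
step_arm(motion=[[5.5, -0.1, -0.1, 5, 0], [5.5, -0.1, -0.1, 9, 0], [5.5, -0.1, -0.1, 11, 0], [5.5, -0.1, -0.1, 12, 0], [5.5, -0.1, -0.1, 12.5, 0], [5.5, -0.1, -0.1, 12.5, 0], [1.8, -0.1, -0.1, 12.5, 0], [1.8, -0.1, -0.1, 12.5, 0], [1.8, -0.1, -0.1, 12.5, 0], [1.8, -0.1, -0.1, 12.5, 0], [1.8, -0.1, -0.1, 12.5, 0], [1.8, -0.1, -0.1, 12.5, 0]])

```text
time: 16.9
tool_pos: [0.4768, 0.4193, 0.0656]
tcp_rot: [-2.255, -2.187, -0.004]
wrist_force: [-1.8, 1.2, 6.2]
width: 0.25
grip_force: 44.0
```

Run:
```python
from h import *
for i in (6,1,3,5): go(*cell(i),.063)
```

```text
move [-33.7   17.95   0.22] twist -0.2 | t 16.9 pos [0.4768 0.4193 0.0656] F [-1.8  1.2  6.2] w 0.25
move [-42.21   1.21   0.17] twist -0.2 | t 16.9 pos [0.4768 0.4193 0.0656] F [-1.8  1.2  6.2] w 0.25
move [-42.16   9.61   0.18] twist -0.2 | t 16.9 pos [0.4768 0.4193 0.0656] F [-1.8  1.2  6.2] w 0.25
move [-42.1   18.01   0.2 ] twist -0.2 | t 16.9 pos [0.4768 0.4193 0.0656] F [-1.8  1.2  6.2] w 0.25
```

Bottle B is gripped. I'll feel cell 6 next.

Request:
step_arm(motion=[[1.8, 0, 0, -3, 0], [1.8, 0, 0, -8, 0], [1.8, 0, 0, -13, 0], [1.8, 0, 0, -17, 0], [1.8, -4.2, 2.2, -17, 0], [1.8, -8.4, 4.5, -17, 0], [1.8, -12.6, 6.7, -17, 0], [1.8, -16.9, 9, -17, 0], [1.8, -21.1, 11.2, -17, 0], [1.8, -25.3, 13.5, -17, 0], [1.8, -29.5, 15.7, -17, 0], [1.8, -33.7, 17.9, -17, 0], [1.8, -33.7, 17.9, -14, 0], [1.8, -33.7, 17.9, -10, 0], [1.8, -33.7, 17.9, -8, 0], [1.8, -33.7, 17.9, -7, 0], [1.8, -33.7, 17.9, -6.4, 0], [1.8, -33.7, 17.9, -5.9, 0], [1.8, -33.7, 17.9, -5.5, 0], [1.8, -33.7, 17.9, -5.5, 0]])

```text
time: 18.9
tool_pos: [0.6457, 0.076, 0.1197]
tcp_rot: [2.254, 2.186, 0.003]
wrist_force: [1.3, -0.1, -1.5]
width: 0.242
grip_force: 44.6
```

Request:
step_arm(motion=[[1.8, 0, 0, 0.3, 0], [1.8, 0, 0, 0.5, 0], [1.8, 0, 0, 0.7, 0], [1.8, 0, 0, 0.7, 0]])

```text
time: 19.3
tool_pos: [0.6444, 0.0757, 0.1112]
tcp_rot: [-2.255, -2.187, 0.001]
wrist_force: [1.3, -0.1, -1.9]
width: 0.242
grip_force: 44.7
```

Request:
step_arm(motion=[[1.8, 0, 0, 0.3, 0], [1.8, 0, 0, 0.7, 0], [1.8, 0, 0, 1.1, 0], [1.8, 0, 0, 1.6, 0], [1.8, 0, 0, 2.1, 0], [1.8, 0, 0, 2.6, 0], [1.8, 0, 0, 3.1, 0], [1.8, 0, 0, 3.4, 0], [1.8, 0, 0, 3.4, 0]])

```text
time: 20.2
tool_pos: [0.6441, 0.0757, 0.0768]
tcp_rot: [-2.255, -2.186, 0.002]
wrist_force: [-0.3, -0.2, -2.6]
width: 0.248
grip_force: 44.6
```

Cell 6 is free as well. I'll go to its floor, checking the force.

Request:
step_arm(motion=[[1.8, 0, 0, 0.3, 0], [1.8, 0, 0, 0.6, 0], [1.8, 0, 0, 0.8, 0], [1.8, 0, 0, 0.8, 0]])

```text
time: 20.6
tool_pos: [0.6457, 0.076, 0.0716]
tcp_rot: [2.255, 2.186, 0.002]
wrist_force: [-2.8, 1.2, 5.8]
width: 0.245
grip_force: 45.5
```

Request:
step_arm(motion=[[5, 0, 0, 0, 0], [5, 0, 0, 0, 0], [5, 0, 0, 0, 0], [5, 0, 0, 0, 0], [5, 0, 0, -4, 0], [5, 0, 0, -8, 0], [5, 0, 0, -13, 0], [5, 0, 0, -18, 0], [5, -5, -5, -18, 0], [5, -10, -5, -18, 0], [5, -10, -5, -18, 0], [5, -10, -5, -18, 0]])

```text
time: 21.8
tool_pos: [0.5911, -0.0248, 0.2498]
tcp_rot: [2.259, 2.183, -0.0]
wrist_force: [0.1, 0.0, -1.4]
width: 0.589
grip_force: 0.0
```

Run:
```python
from h import *
s=bot.read_state(); print(s["time"],s["wrist_force"].round(1))
img,P=cloud("wrist"); cv2.imwrite("pics/w6.png",img[...,::-1]); bottles(P,img)
hsv=cv2.cvtColor(img,cv2.COLOR_RGB2HSV)
m=cv2.inRange(hsv,(0,150,60),(6,255,255))>0; print("red top z",[np.nanmax(P[...,2][m&(P[...,0]>a)&(P[...,0]<b)]) for a,b in((.52,.6),(.61,.68))])
```

```text
21.8 [ 0.1  0.  -1.4]
bottle px [278.  70.] axis [0.5621 0.0759] n 402 encl ((0.562521755695343, 0.07596179097890854), 0.026626378297805786) z 0.0965
bottle px [375.  71.] axis [0.644  0.0721] n 514 encl ((0.6433783769607544, 0.07227922976016998), 0.026713207364082336) z 0.0967
red top z [np.float64(0.1494492065024472), np.float64(0.1496130956362197)]
```

View pics/w6.png

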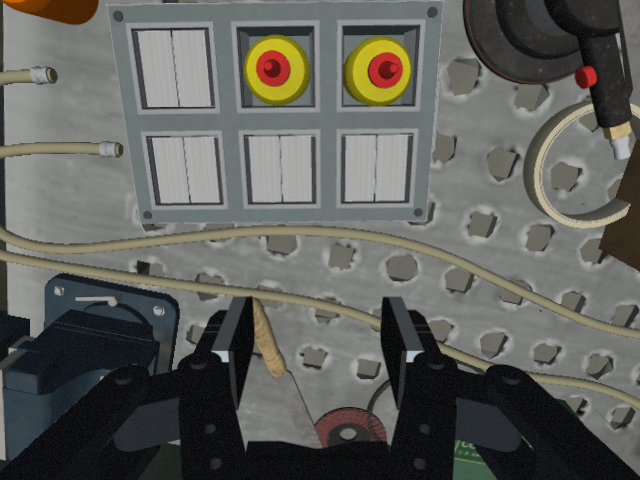

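Both bottles stand in cells 4 (278,70) and 6 (378,70), upright with spout tops at 0.149 m (0.148 m expected on the floor), and the gripper is clear.

```bash
python3 -c "
from workcell import bot
print(bot.finish_job())"
```

```text
the job is handed in; nothing more can be done
None
```

Both yellow bottles stand upright on the floors of cells 4 and 6, let go with the gripper clear, and the job was handed in at about 22 s; the spacer tube and bearing were not touched, and `finish_job` returned no verdict.

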